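Shut the parts drawer and level the bench cabinet with its screw foot

TASK

The small parts cabinet on the packing bench has just been loaded: first push its drawer fully shut, then lay the spirit level flat across the middle of its wooden top, lengthwise from the cabinet's left side to its right, and let go of it. Next turn the T-handle of the cabinet's screw foot until the bubble rests centred between the two black lines of the vial. Finally let go of the T-handle, press the spirit level firmly (about 10 N) down onto the cabinet top with the bubble still centred, and finish while still pressing, leaving the other things on the bench where they are.

Things in the scene. Friction and masses are not known exactly. Their poses are not given: they have to be found in the camera images.
- cabinet_top (a point): Centre of the flat, empty wooden top of the grey parts cabinet, 115 mm above the bench; 240 mm wide (its y), 180 mm deep (its x). z: normal of the top; x to its back; y to its left, where the screw foot is. It pivots sideways on two feet under its right side; the left starts 0.5 to 2 degrees low, never the same for a given T-handle angle. It cannot slide. Level it by the bubble.
- drawer (a joint): How far the drawer stands open, in m: 0 is fully shut against its stop; starts 50 to 85 mm open. It slides along the cabinet's -x (towards the robot) with about 2 N of friction and stays where it is left.
- drawer_front (a point): Point on the outer face of the drawer front (moves with it), midway across, 30 mm above its lower edge. The front is a flat upright plate, 216 mm wide, 66 mm high, 10 mm thick, no handle, with a finger notch 80 mm wide, 20 mm deep in mid upper edge (plate ends 16 mm above this point). It faces the cabinet's -x; shut, it stands 2 mm proud of the cabinet. Cartons inside are fixed.
- knob (a joint): Turn of the screw foot's T-handle, rad, growing clockwise seen from above, range -1.6 to 1.6; starts at -0.95 to -0.75. Clockwise raises the cabinet's left side, 0.02 rad of tilt per rad of turn (steep thread). It takes about 0.2 N m and stays where it is left. Levelling takes 0.5 to 1.5 rad clockwise.
- knob_grip (a point): Centre of the T-handle's grip, on its upright turning axis, about 134 mm above the bench: a black bar 46 mm long (this point's x), 14 mm thick (its y, pinch across it), 34 mm high, its top 14 mm and its foot 20 mm from this point along z. It stands on a stem over a bracket 65 mm out from the cabinet's left side; the cabinet's top is about 19 mm lower than this point.
- level_mid (a point): Centre, half-way up, of the spirit level: an aluminium bar 180 mm long (its x), 24 mm wide (its y, grip across it), 34 mm high (z up), about 0.2 kg, vial in the middle of its top. It starts bottom down on the bench to the right of the cabinet as the robot sees it. Its upper face is flat and solid 36 to 88 mm either side of the middle: press there, or hold it by its sides.
- bubble (a joint): Offset of the bubble from the vial's middle, m, along the level's x, range -0.018 to 0.018. It drifts to the higher end: 0.6 mm per mrad of tilt once settled (about 2 s), so 12 mm per rad of T-handle turn with the level on the cabinet. The bubble is 16 mm long; the black lines are 12.5 mm either side of the middle, so under 4.5 mm it lies wholly between them.
- level: The spirit level as a whole; origin at the centre of its underside, axes as for its centre point.
- cabinet: The cabinet as a whole with drawer and screw foot; origin on its pivot line under its right side, 8 mm above the bench, 105 mm to the right of the middle.
- tape: Bystander to be left alone: roll of parcel tape standing flat, 96 mm across, 50 mm high; origin at the centre of its underside.
- marker: Bystander to be left alone: marker pen lying down, 130 mm long, 16 mm thick; origin at the centre of its underside.
- carton: Bystander to be left alone: small sealed cardboard carton, 90 x 60 x 50 mm high; origin at the centre of its underside.
- driver: Bystander to be left alone: screwdriver lying down; origin at the centre of its underside.
- jar: Bystander to be left alone: screw-top jar, 60 mm across, 85 mm high; origin at the centre of its underside.
- mug: Bystander to be left alone: white mug, 80 mm across, 90 mm high, its handle on its own +y side; origin at the centre of its underside.
There are look-alikes about, which are no part of the job. Leave any green look-alike of the level alone.

How it is judged:
By the outcome, as a careful person would: the job done as asked, in the order asked, and still so for the second after the job is handed in, while the arm keeps its last pose, push and grip.
It also fails if it takes over 72 s, if anything falls off the work surface, if the arm or the gripper's body presses on something with over 40 N, if the wrist force passes 120 N, or if a joint passes its speed limit or range.

ROBOT

A 6-joint arm with a two-finger parallel gripper is mounted at the origin on the work surface. World frame = base frame: x ahead of the robot, y to its left, z up, the work surface at z = 0. Lengths are in mm, angles in rad, forces in N, time in s.
With the tool pointing down it reaches from about 400 to 925 mm from the base axis. Payload 12.5 kg.
Tool frame: the origin (TCP) lies at the very end of the fingers, on their centre line; the grasp point (between the pads) lies 19 mm behind it; z points along the fingers, y is the line along which they close (so a half turn about z gives the same grasp; the last joint's range is limited). The gripper opens to 95 mm and grips with 3 to 60 N. Pads are 20 mm wide; open, the fingers measure 119 mm over their backs; the gripper's body (75 mm by 180 mm) begins 59 mm behind the grasp point.
Start: joints at [-1.347, 0.491, 1.559, -0, 1.092, -0.106], TCP at [202.432, -591.327, 214.661] pointing down, gripper open.
Joint ranges: [-3.1, 3.1], [-0.84, 2.19], [0.05, 2.79], [-1.13, 4.28], [0.06, 2.93], [-2.69, 2.69]. Speed limits (rad/s): [2.22, 2.22, 2.79, 3.14, 3.14, 3.14].

INTERFACE

Orientations are given as [roll, pitch, yaw] about the fixed x, y, z axes, in that order (R = Rz(yaw) Ry(pitch) Rx(roll)).
In Python, from cell import state, imaging, env, spot_in, mark_of gives the robot as it stands. The module is installed in compiled form; this text tells all that it offers.
- The arm moves only by the tool step_arm, never from a script. Its argument "increments" is a list of rows, each an object with "slide": the shift along the tool's x, y, z in m, a list of three; "roll": the turn about the tool's z in rad. A call has 1 to 5 rows; each row is the pose to reach, as a shift and turn from the pose commanded when the call began, along the tool's axes at that moment; what a row does not reach only later rows make up. A row lasts 1/8 s, in which the tool goes at most 62.5 mm and 10.7 degrees, less where a joint would pass 70% of its speed; a pose out of reach is approached as far as the arm can. A call with a gripper value outside its range is refused whole. "fingers" is the opening, from 0 (shut) to 1 (fully open), set as the call begins (left out, the last holds). The fingers move at their own pace and stop on an object; the grip force is fixed at half the most. Time passes only in rows, so rows that repeat a pose let the fingers close. It gives the time, the measured TCP pose, the force, the opening and the grip force at its end, in the units of the state.
- state(): the state, without advancing time (a new reading comes with each control period).
- imaging.read_camera(name): name is "scene" or "side" or "wrist"; returns a dict with "color" (420x560x3 uint8, red, green, blue), "z_map" (420x560 float32, mm along the optical axis (not along the pixel's ray), 0 where there is no reading), "intrinsics" (3x3 intrinsics, pixels), "distortion" ([k1, k2, p1, p2, k3] as OpenCV has them; the pictures are not rectified), "camera_from_world" (4x4, takes a point from world to camera coordinates). Camera axes: x right, y up, looking along -z (the intrinsics and any distortion apply to the point x, -y, -z); pixel columns grow to the right and rows downward; lengths in mm; the calibration is good to about 2 mm. A picture is of the moment at which its call begins.
- env.job_done(): hands the job in; it is judged then, once.
Trained networks look in the newest picture that a camera, given by its name, has taken for a name from the list of things; names that differ only in an ending like _2 or _b are one class to them, and where a whole thing is asked for, a point or a joint stands for the part that bears it (a point fixed in the world has none). Each returns a list of dicts, best first, with "confidence" (0 to 1); they miss things now and then, are a little off and sometimes report something else, mostly with a low value. They report only what shows in the picture. A call takes as long as a camera call. They do not tell look-alikes from the thing itself.
- spot_in(camera, target): "bbox" ([left, top, right, bottom] in pixels, round what is visible of it).
- mark_of(camera, target): "uv" ([column, row] in pixels: a listed point, or the origin of a listed thing).
The state is a dict: "t": time; "joints": joint angles; "qvel": joint speeds; "tau": joint torques, N m; "eef_pos": TCP position; "tcp_rot": TCP orientation; "ft_force": force on the tool from outside, world axes, zero at the start; "moment": the same for the moment, N m; "opening": opening from 0.0 (shut) to 1.0 (fully open); "grip_force": force on a finger pad.
Only numpy, scipy, OpenCV 4.12 (cv2) and the standard library are available. Lean on these libraries where they do the work, as an engineer would, in place of code of your own. Each camera call takes 0.05 s, during which the arm holds its last target. There are 200 camera calls.

## Working session

There is one attempt and no reset: what is moved stays moved. The work goes in short steps, Python scripts to look and compute and a tool call to move; the robot and the scene stay as the last step left them, time stands still between calls to the robot, and variables do not carry over. Pictures are saved under pics/ and viewed, at most 10 in all, crops included, and the job is handed in when it is done.

Besides the shell and the picture viewer there is one more tool, called after ">>>" by a JSON object that holds its "op" and its "data". step_arm: Moves the arm, as the interface text tells. Its arguments: {"type":"object","properties":{"increments":{"type":"array"},"fingers":{"type":"number"}},"required":["increments"]}

```bash
mkdir -p pics
cat > h.py <<'E'
import numpy as np, cv2
from cell import state, imaging, env, spot_in, mark_of
def cam(n): return imaging.read_camera(n)
def und(c,uv):
    K=np.array(c['intrinsics'],float);d=np.array(c['distortion'],float)
    return cv2.undistortPoints(np.array([[uv]],float),K,d)[0,0]
def ray(c,uv):
    x,y=und(c,uv);T=np.linalg.inv(np.array(c['camera_from_world']))
    return T[:3,3],T[:3,:3]@np.array([x,-y,-1.])
def at_z(c,uv,z):
    o,d=ray(c,uv);return o+d*(z-o[2])/d[2]
def at_depth(c,uv):
    u,v=int(round(uv[0])),int(round(uv[1]));p=c['z_map'][max(0,v-2):v+3,max(0,u-2):u+3];p=p[p>0]
    if len(p)==0: return None
    o,d=ray(c,uv);return o+d*np.median(p)
def proj(c,P):
    T=np.array(c['camera_from_world']);p=T[:3,:3]@np.array(P,float)+T[:3,3]
    q=np.array([[p[0],-p[1],-p[2]]])
    return cv2.projectPoints(q,np.zeros(3),np.zeros(3),np.array(c['intrinsics'],float),np.array(c['distortion'],float))[0][0,0]
def cloud(c):
    h,w=c['z_map'].shape;uu,vv=np.meshgrid(np.arange(w),np.arange(h))
    n=cv2.undistortPoints(np.stack([uu,vv],-1).reshape(-1,1,2).astype(float),np.array(c['intrinsics'],float),np.array(c['distortion'],float))[:,0]
    T=np.linalg.inv(np.array(c['camera_from_world']));z=c['z_map'].reshape(-1,1)
    P=np.hstack([n[:,:1],-n[:,1:],-np.ones((len(n),1))])*z
    W=P@T[:3,:3].T+T[:3,3];W[z[:,0]==0]=np.nan
    return W.reshape(h,w,3)
def save(n,im): cv2.imwrite('pics/'+n,im[...,::-1])
E
cat > a.py <<'E'
from h import *
ims=[]
np.set_printoptions(precision=1,suppress=True)
print(state())
for n in ['scene','side']:
    c=cam(n);ims.append(c['color']);save(n+'0.png',c['color'])
    for t in ['cabinet_top','drawer_front','knob_grip','level_mid','tape','marker','carton','driver','jar','mug']:
        for m in mark_of(n,t)[:3]:
            print(n,t,np.round(m['uv'],1),round(m['confidence'],2),at_depth(c,m['uv']))
E
python3 a.py
```

```text
{'t': 0.0, 'joints': array([-1.3,  0.5,  1.6,  0. ,  1.1, -0.1]), 'qvel': array([ 0., -0.,  0., -0.,  0.,  0.]), 'tau': array([ -0. , -61.3, -25.8,   0.1,   0. ,  -0. ]), 'eef_pos': array([ 202.4, -591.1,  214.1]), 'tcp_rot': array([-3.1, -0. ,  0.3]), 'ft_force': array([-0.6, -0.7, -0.3]), 'moment': array([0., 0., 0.]), 'grip_force': 0.0, 'opening': 0.9995067446673666}
scene cabinet_top [285.  224.1] 0.87 [629.9   8.  113. ]
scene drawer_front [272.8 202.1] 0.69 [540.4 -11.1 113.8]
scene drawer_front [350.  198.8] 0.61 [582.8 194.  130.8]
scene knob_grip [348.2 200.6] 0.52 [579.7 190.7 122.2]
scene level_mid [157.9 233. ] 0.93 [ 521.7 -341.9   31.4]
scene level_mid [161.3 193.3] 0.67 [ 340.8 -344.8   28.8]
scene marker [216.9 196.7] 0.51 [ 369.1 -170.8   11.9]
scene carton [160.4 239. ] 0.71 [ 526.2 -339.2   10.7]
scene carton [180.7 292.1] 0.67 [ 753.1 -267.3   50.6]
scene driver [402.6 202.8] 0.53 [509.8 395.6  20.8]
scene jar [422.9 252.9] 0.85 [716.2 370.   25. ]
scene jar [271.7 199.1] 0.31 [466.5  -5.6  60.2]
scene mug [136.6 283.4] 0.76 [ 707.1 -377.4   48.2]
scene mug [154.9 229.6] 0.34 [ 509.2 -350.7   34.1]
side cabinet_top [246.3 210.2] 0.94 [610.1   7.9 113.1]
side drawer_front [306.6 239.4] 0.87 [457.4 -41.8  -0.1]
side knob_grip [234.5 262.2] 0.6 [574.5 202.1 138.4]
side level_mid [310.8 167.1] 0.9 [ 504.  -331.7   31.9]
side level_mid [367.4 176.3] 0.69 [ 324.4 -334.5   29.1]
side level_mid [345.2 214.5] 0.27 [ 368.5 -159.3   10.3]
side tape [289.3 346. ] 0.78 [430.2 283.1  -0. ]
side marker [343.8 214.7] 0.71 [ 372.3 -155.6   11.8]
side marker [304.4 235. ] 0.63 [457.2   7.1  63.9]
side carton [242.4 174.1] 0.83 [ 704.8 -242.7   28. ]
side carton [287.9 346.7] 0.48 [432.6 285.9   0.8]
side driver [240.8 173.8] 0.64 [ 710.1 -242.7   28.1]
side jar [156.7 359.8] 0.76 [590.  496.2 239.7]
side mug [264.9 154.6] 0.74 [ 662.9 -355.    35.7]
```

Run:
```python
import cv2,numpy as np
a=cv2.imread('pics/scene0.png');b=cv2.imread('pics/side0.png')
cv2.imwrite('pics/v1.png',cv2.resize(a[120:380,80:480],(800,520),interpolation=cv2.INTER_CUBIC))
cv2.imwrite('pics/v2.png',cv2.resize(b[100:400,120:480],(720,600),interpolation=cv2.INTER_CUBIC))
```

```text
(no output)
```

View pics/v1.png

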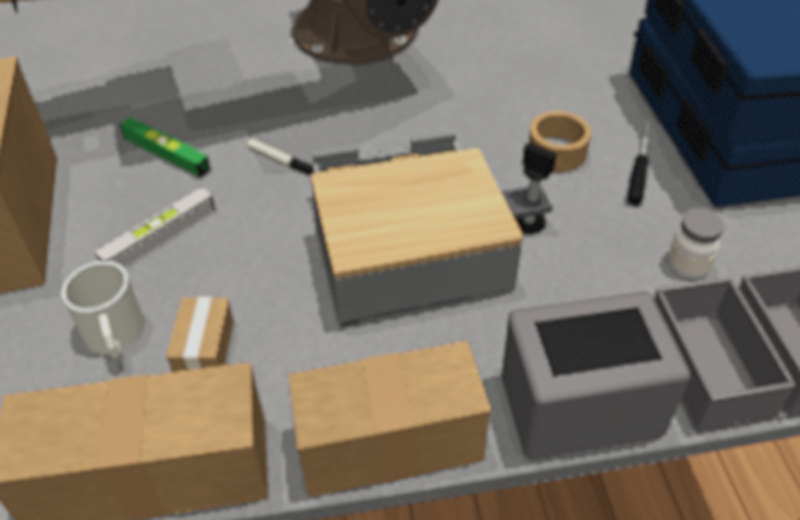

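View pics/v2.png

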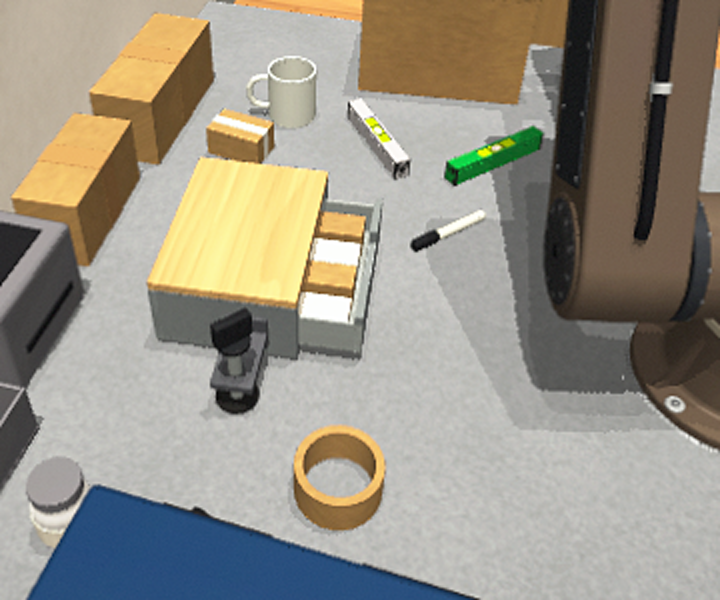

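Both views show the real silver level at scene px (158,233) / side px (311,167). The look-alikes are a green level at scene (161,193) / side (367,176) and a marker at scene (217,197) / side (344,214). I choose the silver one. The cabinet's drawer is open towards the robot, and the black T-handle is at scene (349,199) / side (235,264).

```bash
cat > b.py <<'E'
from h import *
np.set_printoptions(precision=1,suppress=True)
P=[];C=[]
for n in ['scene','side']:
    c=cam(n);W=cloud(c);col=c['color'].astype(int)
    P=W.reshape(-1,3);C=col.reshape(-1,3)
    def rect(m,name):
        q=P[m][:,:2].astype(np.float32)
        # outlier trimming
        r=cv2.minAreaRect(q);print(n,name,m.sum(),'c',np.array(r[0]),'size',np.array(r[1]),'ang',r[2],'z',np.nanpercentile(P[m][:,2],[5,50,95]))
    ok=~np.isnan(P[:,0])
    box=lambda x0,x1,y0,y1,z0,z1: ok&(P[:,0]>x0)&(P[:,0]<x1)&(P[:,1]>y0)&(P[:,1]<y1)&(P[:,2]>z0)&(P[:,2]<z1)
    m=box(500,800,-160,160,105,125)&(C[:,0]-C[:,2]>40); rect(m,'top')
    A=np.c_[P[m][:,:2],np.ones(m.sum())];s=np.linalg.lstsq(A,P[m][:,2],rcond=None)[0];print('plane',s[:2]*1000,s[2])
    m=box(420,620,-450,-230,25,45); rect(m,'level')
    q=P[m][:,:2];u,sv,vt=np.linalg.svd(q-q.mean(0),full_matrices=False);print('pca',q.mean(0),np.degrees(np.arctan2(vt[0,1],vt[0,0])))
    m=box(540,640,150,240,122,150); 
    if m.sum()>5: rect(m,'knob');q=P[m][:,:2];u,sv,vt=np.linalg.svd(q-q.mean(0),full_matrices=False);print('pca',q.mean(0),np.degrees(np.arctan2(vt[0,1],vt[0,0])))
    m=box(430,545,-130,130,40,80);rect(m,'drawer')
    m=box(320,420,-230,-100,5,30);rect(m,'marker')
    m=box(360,500,220,350,35,60);rect(m,'tape')
c=cam('side');save('t.png',cv2.resize(c['color'][150:200,290:350],(480,400)))
E
python3 b.py
```

```text
scene top 4653 c [620.5  11.6] size [186.2 240.5] ang 5.076582908630371 z [109.3 113.2 116.6]
plane [ -3.6 -22. ] 115.5646257642202
scene level 516 c [ 515.4 -343.6] size [ 30.2 180.5] ang 36.95669174194336 z [26.7 33.3 36.5]
pca [ 519.1 -345.7] -53.63875827708586
scene knob 146 c [575.8 194.7] size [45.9 17.9] ang 52.952274322509766 z [123.5 136.7 143.3]
pca [579.6 192.8] 50.11450268186164
scene drawer 473 c [472.1 -14.5] size [ 73.1 237.4] ang 17.502197265625 z [53.9 66.4 77.8]
scene marker 172 c [ 375.8 -163. ] size [120.6  68.2] ang 71.69380187988281 z [ 6.8 13.6 18.1]
scene tape 348 c [433.9 278. ] size [95.9 95.4] ang 32.41183090209961 z [36.4 48.7 53. ]
side top 4747 c [621.3  13.2] size [180.2 243. ] ang 4.838014125823975 z [109.  112.6 116.3]
plane [  2.5 -24.3] 111.6904862323086
side level 321 c [ 513.7 -341.9] size [ 28.1 182.5] ang 37.20059585571289 z [26.3 33.5 36.9]
pca [ 511.  -335.6] 126.91619070310634
side knob 207 c [575.6 196. ] size [45.3 16.5] ang 48.35441207885742 z [124.4 138.9 142.8]
pca [573.9 198.5] 47.130625965883944
side drawer 2023 c [495.4   9.5] size [ 98.  236.6] ang 0.25747552514076233 z [47.2 61.9 71.8]
side marker 213 c [ 370.5 -159.8] size [110.2  89.2] ang 85.85450744628906 z [ 6.2 13.5 17.7]
side tape 826 c [431.8 281.4] size [93.7 94.9] ang 15.405946731567383 z [37.  48.5 51.2]
```

View pics/t.png

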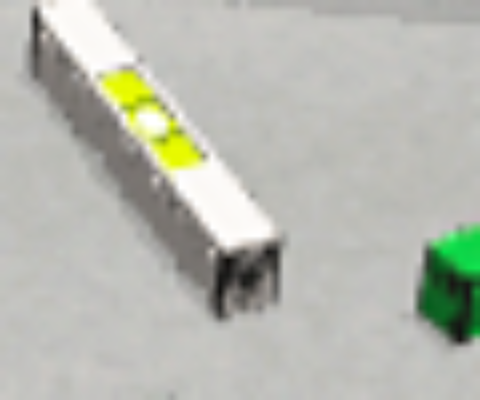

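The crop confirms it: the silver bar with the yellow-green vial is the level, and the green one is the look-alike. Next I work out the drawer front position.

```bash
cat > d.py <<'E'
from h import *
np.set_printoptions(precision=4,suppress=True)
s=state();print(s['eef_pos'],s['tcp_rot'],s['joints'])
a=.087;ex=np.array([np.cos(a),np.sin(a)]);ey=np.array([-ex[1],ex[0]]);o=np.array([621,12.4])
for n in ['side','scene']:
    W=cloud(cam(n)).reshape(-1,3);W=W[~np.isnan(W[:,0])]
    u=(W[:,:2]-o)@ex;v=(W[:,:2]-o)@ey
    for z0,z1 in [(20,35),(35,50),(50,62),(62,75),(75,85),(85,95)]:
        m=(W[:,2]>z0)&(W[:,2]<z1)&(abs(v)<112)&(u>-190)&(u<-95)
        if m.sum()>5: print(n,z0,m.sum(),np.percentile(u[m],[1,5,25,50]),np.percentile(v[m],[2,98]))
    m=(abs(v)<112)&(u>-190)&(u<-105);mm=W[m,2];um=u[m]
    k=um<np.percentile(um[mm>40],15) if (mm>40).any() else um<0
    print('top z of front rim',np.percentile(mm[k],[90,99]))
E
python3 d.py
```

```text
[ 202.4306 -591.3299  214.6632] [3.1415 0.     0.3298] [-1.3466  0.4909  1.5589 -0.      1.0917 -0.1056]
side 20 261 [-166.4885 -166.3464 -151.5064 -148.2835] [-102.1324  107.5704]
side 35 181 [-166.5291 -166.4399 -153.0269 -143.3556] [-106.1616  109.0029]
side 50 696 [-166.406  -152.7138 -138.0325 -123.7519] [-106.1547  107.9104]
side 62 788 [-166.4296 -163.3221 -141.3252 -126.0403] [-106.8261  107.7249]
side 75 107 [-166.5353 -166.429  -164.2337 -161.8866] [-105.8392  107.5581]
side 85 79 [-166.3818 -166.1065 -164.1991 -161.2489] [-104.3276   97.267 ]
top z of front rim [83.5745 89.2476]
scene 50 117 [-161.2941 -160.2356 -158.8828 -157.6087] [-98.8586 101.9273]
scene 62 288 [-168.6249 -165.1707 -159.1787 -157.8057] [-105.3128  103.5429]
scene 75 157 [-168.2694 -166.8252 -159.8825 -158.1461] [-108.7652  104.3798]
scene 85 87 [-168.142  -167.0291 -163.5463 -159.7833] [-108.2141   89.4126]
top z of front rim [88.7546 90.3287]
```

```bash
cat > g.py <<'E'
import sys
from h import *
from scipy.spatial.transform import Rotation as R
# usage: g.py x y z yaw  [x y z yaw ...] chained: each from previous
a=list(map(float,sys.argv[1:]));s=state()
p=s['eef_pos'];r=R.from_euler('xyz',s['tcp_rot'])
print('t',round(s['t'],2),'pos',np.round(p,1),'rot',np.round(s['tcp_rot'],3),'F',np.round(s['ft_force'],1),'open',round(s['opening'],3))
for i in range(0,len(a),4):
    x=np.array(a[i:i+3]);r2=R.from_euler('xyz',[np.pi,0,a[i+3]])
    sl=r.inv().apply(x-p)/1000;d=(r.inv()*r2).as_rotvec()
    print('slide',np.round(sl,4),'roll',round(d[2],3),'tilt',np.round(d[:2],3),'rows',np.linalg.norm(sl)/.0625,abs(d[2])/.187)
    p,r=x,r2
E
python3 g.py 440 -300 215 0.1 421.8 -5 150 0.087 421.8 -5 60 .087
```

```text
t 1.35 pos [ 202.4 -591.3  214.7] rot [3.141 0.    0.33 ] F [ 0.3 -0.1  0.3] open 0.999
slide [ 0.3191 -0.1987 -0.0004] roll 0.23 tilt [ 0. -0.] rows 6.014449433602494 1.2289272528751047
slide [ 0.0113 -0.2953  0.065 ] roll 0.013 tilt [ 0. -0.] rows 4.841982800465116 0.06951871657754014
slide [ 0.   -0.    0.09] roll 0.0 tilt [0. 0.] rows 1.44 0.0
```

>>> {"op": "step_arm", "data": {"increments": [{"slide": [0.06, -0.04, 0], "roll": 0.05}, {"slide": [0.12, -0.075, 0], "roll": 0.1}, {"slide": [0.17, -0.11, 0], "roll": 0.15}, {"slide": [0.225, -0.14, 0], "roll": 0.2}, {"slide": [0.275, -0.17, 0], "roll": 0.23}]}}

```text
t: 1.98
eef_pos: [401.6, -348.2, 214.9]
tcp_rot: [3.141, -0.0, 0.098]
ft_force: [0.6, -0.4, 0.7]
opening: 1.001
grip_force: 0.0
```

```bash
python3 g.py 421.8 -5 150 0.087 421.8 -5 60 .087
```

```text
t 1.98 pos [ 401.6 -348.2  214.9] rot [ 3.141 -0.     0.098] F [ 0.6 -0.4  0.7] open 1.001
slide [ 0.0538 -0.3396  0.0647] roll 0.011 tilt [ 0.001 -0.   ] rows 5.598212311649723 0.060071280863863784
slide [ 0.   -0.    0.09] roll 0.0 tilt [0. 0.] rows 1.44 0.0
```

>>> {"op": "step_arm", "data": {"increments": [{"slide": [0.02, -0.06, 0.01], "roll": 0.011}, {"slide": [0.04, -0.12, 0.02], "roll": 0.011}, {"slide": [0.05, -0.18, 0.03], "roll": 0.011}, {"slide": [0.054, -0.24, 0.04], "roll": 0.011}, {"slide": [0.054, -0.3, 0.05], "roll": 0.011}]}}

```text
t: 2.6
eef_pos: [424.2, -44.1, 164.5]
tcp_rot: [3.141, -0.001, 0.089]
ft_force: [1.8, 0.0, -0.6]
opening: 1.0
grip_force: 0.0
```

>>> {"op": "step_arm", "data": {"increments": [{"slide": [0.0, -0.03, 0.02]}, {"slide": [0.0, -0.04, 0.06]}, {"slide": [0.0, -0.04, 0.1]}, {"slide": [0.0, -0.04, 0.104]}, {"slide": [0.0, -0.04, 0.104]}]}}

```text
invalid input at $.increments[0]: expected keys slide, roll
```

```bash
python3 g.py 519.4 3.5 60 .087
```

```text
t 2.6 pos [424.2 -44.1 164.5] rot [ 3.141e+00 -1.000e-03  8.900e-02] F [ 1.8  0.  -0.6] open 1.0
slide [ 0.0989 -0.039   0.1046] roll 0.002 tilt [ 0.    -0.001] rows 2.3863790555739914 0.008875145641331997
```

>>> {"op": "step_arm", "data": {"increments": [{"slide": [0.0, -0.03, 0.02], "roll": 0}, {"slide": [0.0, -0.04, 0.06], "roll": 0}, {"slide": [0.0, -0.04, 0.1], "roll": 0}, {"slide": [0.005, -0.04, 0.104], "roll": 0}, {"slide": [0.01, -0.04, 0.104], "roll": 0}]}}

```text
t: 3.22
eef_pos: [431.6, -5.3, 61.3]
tcp_rot: [3.141, -0.0, 0.088]
ft_force: [0.1, 0.9, 0.2]
opening: 1.004
grip_force: 0.0
```

>>> {"op": "step_arm", "data": {"increments": [{"slide": [0.012, 0, 0], "roll": 0}, {"slide": [0.024, 0, 0], "roll": 0}, {"slide": [0.036, 0, 0], "roll": 0}, {"slide": [0.048, 0, 0], "roll": 0}, {"slide": [0.06, 0, 0], "roll": 0}]}}

```text
t: 3.85
eef_pos: [491.3, 0.3, 60.6]
tcp_rot: [3.142, 0.0, 0.089]
ft_force: [-2.4, -0.3, 2.5]
opening: 1.001
grip_force: 1.0
```

>>> {"op": "step_arm", "data": {"increments": [{"slide": [0.008, 0, 0], "roll": 0}, {"slide": [0.014, 0, 0], "roll": 0}, {"slide": [0.019, 0, 0], "roll": 0}, {"slide": [0.022, 0, 0], "roll": 0}, {"slide": [0.024, 0, 0], "roll": 0}]}}

```text
t: 4.47
eef_pos: [514.4, 2.3, 60.5]
tcp_rot: [3.142, 0.0, 0.089]
ft_force: [-2.0, -0.6, -0.1]
opening: 1.0
grip_force: 0.8
```

Still sliding at about 2 N, so I continue in small steps to the stop.

>>> {"op": "step_arm", "data": {"increments": [{"slide": [0.001, 0, 0], "roll": 0}, {"slide": [0.002, 0, 0], "roll": 0}, {"slide": [0.003, 0, 0], "roll": 0}, {"slide": [0.004, 0, 0], "roll": 0}, {"slide": [0.004, 0, 0], "roll": 0}]}}

```text
t: 5.1
eef_pos: [518.0, 2.6, 60.6]
tcp_rot: [-3.142, 0.001, 0.089]
ft_force: [-3.6, -1.9, 0.8]
opening: 0.998
grip_force: 1.9
```

```bash
python3 g.py
```

```text
t 5.1 pos [518.    2.6  60.6] rot [-3.142e+00  1.000e-03  8.900e-02] F [-3.6 -1.9  0.8] open 0.998
```

>>> {"op": "step_arm", "data": {"increments": [{"slide": [0.0005, 0, 0], "roll": 0}, {"slide": [0.001, 0, 0], "roll": 0}, {"slide": [0.0015, 0, 0], "roll": 0}, {"slide": [0.0015, 0, 0], "roll": 0}]}}

```text
t: 5.6
eef_pos: [518.1, 2.7, 60.6]
tcp_rot: [-3.141, 0.004, 0.088]
ft_force: [-10.8, -2.0, 6.9]
opening: 0.998
grip_force: 5.6
```

Drawer is against its stop (force rises with no motion). Retreat up and over to the level.

>>> {"op": "step_arm", "data": {"increments": [{"slide": [-0.03, 0, 0], "roll": 0}, {"slide": [-0.04, 0, -0.03], "roll": -0.1}, {"slide": [-0.04, 0.0, -0.09], "roll": -0.28}, {"slide": [-0.04, 0.04, -0.13], "roll": -0.46}, {"slide": [-0.04, 0.1, -0.14], "roll": -0.64}]}}

```text
t: 6.22
eef_pos: [490.3, -96.9, 203.2]
tcp_rot: [3.136, -0.003, 0.725]
ft_force: [1.6, 0.0, 0.8]
opening: 0.997
grip_force: 0.0
```

```bash
python3 g.py 514.5 -342.7 120 2.217 514.5 -342.7 7 2.217
```

```text
t 6.22 pos [490.3 -96.9 203.2] rot [ 3.136e+00 -3.000e-03  7.250e-01] F [1.6 0.  0.8] open 0.997
slide [-0.1452  0.1995  0.0839] roll -1.492 tilt [0.007 0.002] rows 4.169350260588824 7.978430233197602
slide [ 0.    -0.     0.113] roll 0.0 tilt [0. 0.] rows 1.808 0.0
```

>>> {"op": "step_arm", "data": {"increments": [{"slide": [-0.04, 0.04, 0.0], "roll": -0.18}, {"slide": [-0.08, 0.09, 0.0], "roll": -0.36}, {"slide": [-0.12, 0.14, 0.0], "roll": -0.54}, {"slide": [-0.145, 0.18, 0.0], "roll": -0.72}, {"slide": [-0.145, 0.2, 0.02], "roll": -0.9}]}}

```text
t: 6.85
eef_pos: [511.4, -346.3, 180.9]
tcp_rot: [3.138, 0.003, 1.62]
ft_force: [-0.3, -0.1, -0.1]
opening: 1.001
grip_force: 0.0
```

>>> {"op": "step_arm", "data": {"increments": [{"slide": [0, 0, 0.01], "roll": -0.18}, {"slide": [0, 0, 0.02], "roll": -0.36}, {"slide": [0, 0, 0.02], "roll": -0.54}, {"slide": [0, 0, 0.02], "roll": -0.6}, {"slide": [0, 0, 0.02], "roll": -0.6}]}}

```text
t: 7.48
eef_pos: [511.2, -342.5, 160.1]
tcp_rot: [3.141, 0.001, 2.216]
ft_force: [-0.1, -0.8, 0.3]
opening: 1.002
grip_force: 0.0
```

```bash
python3 g.py 514.5 -342.7 120 2.217 514.5 -342.7 7 2.217
python3 - <<'E'
from h import *
c=cam('wrist');save('w1.png',c['color'])
for m in mark_of('wrist','level_mid')[:2]: print(m,at_depth(c,m['uv']),at_z(c,m['uv'],17))
E
```

```text
t 7.47 pos [ 511.2 -342.5  160.1] rot [3.141e+00 1.000e-03 2.216e+00] F [-0.1 -0.8  0.3] open 1.002
slide [-0.0021  0.0025  0.0401] roll -0.001 tilt [0.    0.001] rows 0.6436745570872832 0.0037390418725590626
slide [ 0.    -0.     0.113] roll 0.0 tilt [0. 0.] rows 1.808 0.0
{'uv': [278.2, 203.0], 'confidence': 0.88} [ 513.96558331 -341.69848502   34.24767048] [ 516.80787058 -345.16569146   17.        ]
{'uv': [75.7, 61.4], 'confidence': 0.59} [ 330.20331358 -345.79624821   33.83218497] [ 322.5752219  -349.40707429   17.        ]
```

View pics/w1.png

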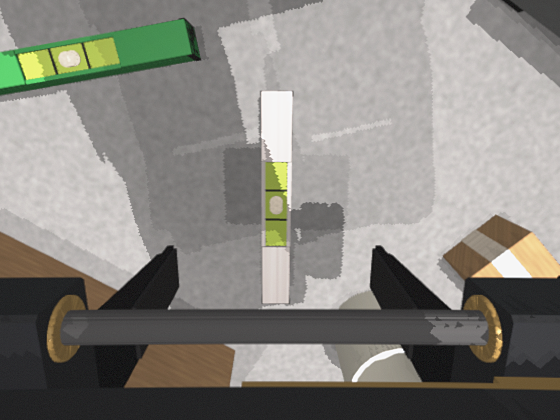

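The wrist view shows the silver level upright in the frame, vial at (277,205), aligned with the tool x, between the fingers laterally. Descend and grip.

>>> {"op": "step_arm", "data": {"increments": [{"slide": [-0.002, 0.0025, 0.05], "roll": 0}, {"slide": [-0.002, 0.0025, 0.1], "roll": 0}, {"slide": [-0.002, 0.0025, 0.135], "roll": 0}, {"slide": [-0.002, 0.0025, 0.151], "roll": 0}, {"slide": [-0.002, 0.0025, 0.151], "roll": 0}]}}

```text
t: 8.2
eef_pos: [514.0, -342.4, 8.6]
tcp_rot: [-3.141, -0.001, 2.216]
ft_force: [0.5, -0.2, 0.8]
opening: 0.999
grip_force: 0.0
```

>>> {"op": "step_arm", "data": {"increments": [{"slide": [0, 0, 0], "roll": 0}, {"slide": [0, 0, 0], "roll": 0}, {"slide": [0, 0, 0], "roll": 0}, {"slide": [0, 0, 0], "roll": 0}, {"slide": [0, 0, 0], "roll": 0}], "fingers": 0}}

```text
t: 8.82
eef_pos: [514.0, -342.4, 9.1]
tcp_rot: [3.142, 0.0, 2.217]
ft_force: [0.4, -0.2, -0.6]
opening: 0.531
grip_force: 0.0
```

>>> {"op": "step_arm", "data": {"increments": [{"slide": [0, 0, 0], "roll": 0}, {"slide": [0, 0, -0.002], "roll": 0}, {"slide": [0, 0, -0.005], "roll": 0}]}}

```text
t: 9.2
eef_pos: [513.9, -342.3, 14.0]
tcp_rot: [-3.141, -0.0, 2.217]
ft_force: [0.9, 0.2, -1.5]
opening: 0.25
grip_force: 29.9
```

>>> {"op": "step_arm", "data": {"increments": [{"slide": [0, 0, -0.03], "roll": 0}, {"slide": [0, 0, -0.08], "roll": 0}, {"slide": [0, 0, -0.13], "roll": 0}, {"slide": [0, 0, -0.17], "roll": 0}, {"slide": [0, 0, -0.19], "roll": 0}]}}

```text
t: 9.82
eef_pos: [514.2, -342.5, 206.4]
tcp_rot: [3.141, 0.002, 2.217]
ft_force: [0.7, 0.8, -2.9]
opening: 0.252
grip_force: 29.9
```

```bash
python3 g.py 621 12 200 1.657
```

```text
t 9.82 pos [ 514.2 -342.5  206.4] rot [3.141e+00 2.000e-03 2.217e+00] F [ 0.7  0.8 -2.9] open 0.252
slide [0.2188 0.2987 0.006 ] roll 0.56 tilt [0.001 0.002] rows 5.925329900885453 2.9925004567313525
```

>>> {"op": "step_arm", "data": {"increments": [{"slide": [0.025, 0.035, 0], "roll": 0.1}, {"slide": [0.055, 0.075, 0], "roll": 0.2}, {"slide": [0.09, 0.12, 0], "roll": 0.3}, {"slide": [0.12, 0.165, 0], "roll": 0.42}, {"slide": [0.15, 0.205, 0], "roll": 0.56}]}}

```text
t: 10.45
eef_pos: [587.6, -97.4, 203.9]
tcp_rot: [-3.141, 0.0, 1.652]
ft_force: [0.7, -0.5, -1.4]
opening: 0.248
grip_force: 29.9
```

```bash
python3 g.py 621 12 200 1.657
```

```text
t 10.45 pos [587.6 -97.4 203.9] rot [-3.141  0.     1.652] F [ 0.7 -0.5 -1.4] open 0.248
slide [0.1063 0.0422 0.0039] roll -0.005 tilt [-0. -0.] rows 1.830506719158436 0.02446185792557257
```

>>> {"op": "step_arm", "data": {"increments": [{"slide": [0.04, 0.015, 0], "roll": -0.005}, {"slide": [0.08, 0.032, 0], "roll": -0.005}, {"slide": [0.106, 0.042, 0.01], "roll": -0.005}, {"slide": [0.106, 0.042, 0.04], "roll": -0.005}, {"slide": [0.106, 0.042, 0.06], "roll": -0.005}]}}

```text
t: 11.08
eef_pos: [619.6, 10.6, 142.6]
tcp_rot: [-3.14, -0.0, 1.663]
ft_force: [0.7, 0.7, -2.5]
opening: 0.252
grip_force: 29.9
```

Run:
```python
from h import *
np.set_printoptions(precision=1,suppress=True)
s=state();print(s['eef_pos'],s['tcp_rot'],s['ft_force'])
for n in ['scene','side']:
    c=cam(n);W=cloud(c).reshape(-1,3);C=c['color'].reshape(-1,3).astype(int)
    ok=~np.isnan(W[:,0])
    m=ok&(abs(W[:,0]-621)<100)&(abs(W[:,1]-12)<130)&(W[:,2]>100)&(W[:,2]<122)&(C[:,0]-C[:,2]>40)
    r=cv2.minAreaRect(W[m][:,:2].astype(np.float32));print(n,'top',r)
    m=ok&(abs(W[:,0]-621)<40)&(abs(W[:,1]-12)<110)&(abs(W[:,1]-12)>45)&(W[:,2]>126)&(W[:,2]<170)
    q=W[m];print('level y range',np.percentile(q[:,1],[1,99]),'x',q[:,0].min(),q[:,0].max(),'z low',np.percentile(q[:,2],[2,98]))
```

```text
[619.6  10.6 142.6] [-3.1 -0.   1.7] [ 0.7  0.7 -2.5]
scene top ((622.4598999023438, 11.529922485351562), (184.4370574951172, 240.4503936767578), 5.136594772338867)
level y range [-80.6  98.4] x 598.988643343918 642.4301880851028 z low [131.3 166.8]
side top ((621.1875, 13.54144287109375), (180.11949157714844, 243.72914123535156), 5.032487392425537)
level y range [-63.7 102.1] x 598.1123851906567 635.1302636167488 z low [129.6 164.2]
```

>>> {"op": "step_arm", "data": {"increments": [{"slide": [0.001, 0, 0.003], "roll": 0.004}, {"slide": [0.001, 0, 0.006], "roll": 0.004}, {"slide": [0.001, 0, 0.008], "roll": 0.004}, {"slide": [0.001, 0, 0.01], "roll": 0.004}, {"slide": [0.001, 0, 0.0115], "roll": 0.004}]}}

```text
t: 11.8
eef_pos: [620.1, 10.9, 132.4]
tcp_rot: [3.141, 0.0, 1.658]
ft_force: [0.5, -0.0, -1.7]
opening: 0.249
grip_force: 29.9
```

>>> {"op": "step_arm", "data": {"increments": [{"slide": [0, 0, 0.001], "roll": 0}, {"slide": [0, 0, 0.002], "roll": 0}, {"slide": [0, 0, 0.002], "roll": 0}]}}

```text
t: 12.18
eef_pos: [620.1, 10.9, 130.4]
tcp_rot: [-3.142, 0.0, 1.658]
ft_force: [0.2, 0.4, -2.9]
opening: 0.249
grip_force: 29.9
```

>>> {"op": "step_arm", "data": {"increments": [{"slide": [0, 0, 0.001], "roll": 0}, {"slide": [0, 0, 0.002], "roll": 0}, {"slide": [0, 0, 0.002], "roll": 0}]}}

```text
t: 12.55
eef_pos: [620.1, 11.0, 128.3]
tcp_rot: [-3.141, 0.0, 1.658]
ft_force: [0.1, 0.3, -2.2]
opening: 0.249
grip_force: 29.9
```

>>> {"op": "step_arm", "data": {"increments": [{"slide": [0, 0, 0.001], "roll": 0}, {"slide": [0, 0, 0.001], "roll": 0}]}}

```text
t: 12.8
eef_pos: [620.1, 11.0, 127.4]
tcp_rot: [-3.142, 0.0, 1.658]
ft_force: [-0.4, -0.2, -1.5]
opening: 0.251
grip_force: 29.9
```

>>> {"op": "step_arm", "data": {"increments": [{"slide": [0, 0, 0.001], "roll": 0}, {"slide": [0, 0, 0.002], "roll": 0}, {"slide": [0, 0, 0.002], "roll": 0}]}}

```text
t: 13.18
eef_pos: [620.1, 11.2, 125.5]
tcp_rot: [3.141, -0.0, 1.658]
ft_force: [-1.8, 2.2, 0.7]
opening: 0.252
grip_force: 30.0
```

>>> {"op": "step_arm", "data": {"increments": [{"slide": [0, 0, 0.001], "roll": 0}, {"slide": [0, 0, 0.001], "roll": 0}]}}

```text
t: 13.42
eef_pos: [620.2, 11.1, 125.1]
tcp_rot: [3.141, -0.0, 1.658]
ft_force: [-3.4, 3.0, 7.2]
opening: 0.245
grip_force: 30.0
```

>>> {"op": "step_arm", "data": {"increments": [{"slide": [0, 0, 0], "roll": 0}, {"slide": [0, 0, 0], "roll": 0}, {"slide": [0, 0, 0], "roll": 0}], "fingers": 0.7}}

```text
t: 13.8
eef_pos: [620.2, 10.8, 124.3]
tcp_rot: [-3.142, 0.0, 1.658]
ft_force: [0.1, -0.6, -0.4]
opening: 0.507
grip_force: 0.0
```

>>> {"op": "step_arm", "data": {"increments": [{"slide": [0, 0, -0.005], "roll": 0}, {"slide": [0, 0, -0.03], "roll": 0}, {"slide": [0, 0, -0.07], "roll": 0}, {"slide": [0, 0, -0.1], "roll": 0}, {"slide": [0, 0, -0.12], "roll": 0}]}}

```text
t: 14.42
eef_pos: [620.3, 10.9, 246.4]
tcp_rot: [3.14, 0.0, 1.658]
ft_force: [0.4, 0.3, -0.8]
opening: 0.704
grip_force: 0.0
```

Run:
```python
from h import *
np.set_printoptions(precision=1,suppress=True)
c=cam('wrist');save('w2.png',c['color'])
W=cloud(c);ok=~np.isnan(W[...,0])
m=ok&(W[...,2]>141)&(W[...,2]<160)&(abs(W[...,0]-621)<60)&(abs(W[...,1]-12)<110)
q=W[m];r=cv2.minAreaRect(q[:,:2].astype(np.float32));print('level',r)
m=ok&(W[...,2]>122)&(abs(W[...,0]-577)<60)&(abs(W[...,1]-195)<60);q=W[m]
if len(q)>9:print('knob',cv2.minAreaRect(q[:,:2].astype(np.float32)),np.nanmax(q[:,2]))
print(state()['eef_pos'],state()['t'])
T=np.linalg.inv(c['camera_from_world']);print('cam pos',T[:3,3],'up',T[:3,1],'look',-T[:3,2])
```

```text
level ((619.9605712890625, 13.944252014160156), (25.090614318847656, 170.16734313964844), 5.357635498046875)
[621.   10.9 248.6] 14.475
cam pos [613.6  86.6 417.7] up [-0.1  1.  -0.3] look [ 0.  -0.3 -1. ]
```

View pics/w2.png

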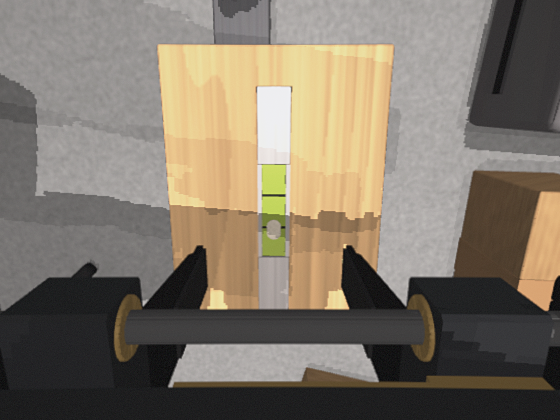

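The level lies centred across the wooden top. The bubble is at (273,229) against vial lines at rows 195 and 228, about 13 mm towards the right, so the T-handle needs about 1.1 rad clockwise.

```bash
python3 g.py 575.7 195.4 230 0.864
```

```text
t 14.47 pos [621.   10.9 248.6] rot [3.137e+00 1.000e-03 1.658e+00] F [ 0.4 -0.   2. ] open 0.698
slide [ 0.1877 -0.0293  0.0183] roll 0.794 tilt [ 0.005 -0.001] rows 3.054150064120839 4.2438418711200345
```

>>> {"op": "step_arm", "data": {"increments": [{"slide": [0.04, -0.01, 0.0], "roll": 0.17}, {"slide": [0.09, -0.02, 0.01], "roll": 0.34}, {"slide": [0.14, -0.029, 0.018], "roll": 0.51}, {"slide": [0.188, -0.029, 0.018], "roll": 0.68}, {"slide": [0.188, -0.029, 0.018], "roll": 0.794}]}}

```text
t: 15.1
eef_pos: [574.1, 198.7, 226.0]
tcp_rot: [-3.141, 0.0, 0.863]
ft_force: [0.1, -0.8, 0.3]
opening: 0.698
grip_force: 0.0
```

```bash
python3 - <<'E'
from h import *
np.set_printoptions(precision=1,suppress=True)
c=cam('wrist');save('w3.png',c['color'])
W=cloud(c);ok=~np.isnan(W[...,0])
for lo in (122,135):
  m=ok&(W[...,2]>lo)&(W[...,2]<155)&(np.hypot(W[...,0]-576,W[...,1]-195)<45);q=W[m]
  print('knob',len(q),cv2.minAreaRect(q[:,:2].astype(np.float32)),np.percentile(q[:,2],[5,50,95]))
print(mark_of('wrist','knob_grip')[:2])
for m in mark_of('wrist','knob_grip')[:1]: print(at_z(c,m['uv'],134))
E
python3 g.py 575.7 195.4 118 0.864
```

```text
knob 1242 ((575.8007202148438, 193.67001342773438), (46.172157287597656, 13.94413948059082), 48.40914535522461) [135.5 142.  143.4]
knob 1182 ((575.885986328125, 193.61044311523438), (46.125267028808594, 13.743108749389648), 49.30690002441406) [139.8 142.1 143.4]
[{'uv': [279.2, 213.8], 'confidence': 0.77}, {'uv': [72.8, 84.0], 'confidence': 0.19}]
[577.3 195.5 134. ]
t 15.25 pos [574.7 195.9 226.1] rot [-3.141  0.     0.866] F [-0.7 -0.6  0.5] open 0.699
slide [0.0003 0.0011 0.1081] roll 0.002 tilt [-0.  0.] rows 1.7291361364336943 0.010891018978937326
```

View pics/w3.png

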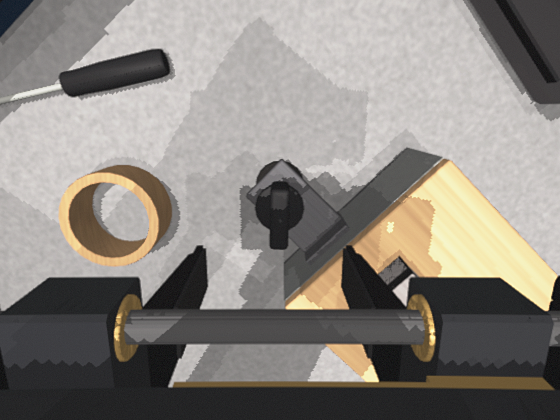

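The black T-handle bar is at px (280,215), straight along tool x, midway between the fingers. The tape (115,215) and driver are well clear. Descend and grip.

>>> {"op": "step_arm", "data": {"increments": [{"slide": [-0.0005, 0.002, 0.04], "roll": 0}, {"slide": [-0.0005, 0.002, 0.075], "roll": 0}, {"slide": [-0.0005, 0.002, 0.1], "roll": 0}, {"slide": [-0.0005, 0.002, 0.108], "roll": 0}, {"slide": [-0.0005, 0.002, 0.108], "roll": 0}]}}

```text
t: 15.88
eef_pos: [576.4, 193.7, 118.6]
tcp_rot: [3.142, 0.0, 0.864]
ft_force: [0.2, 0.3, 0.6]
opening: 0.699
grip_force: 0.0
```

>>> {"op": "step_arm", "data": {"increments": [{"slide": [0, 0, 0], "roll": 0}, {"slide": [0, 0, 0], "roll": 0}, {"slide": [0, 0, 0], "roll": 0}, {"slide": [0, 0, 0], "roll": 0}, {"slide": [0, 0, 0], "roll": 0}], "fingers": 0}}

```text
t: 16.5
eef_pos: [576.1, 194.1, 118.5]
tcp_rot: [3.141, -0.0, 0.864]
ft_force: [-0.5, 0.2, -0.0]
opening: 0.234
grip_force: 0.0
```

>>> {"op": "step_arm", "data": {"increments": [{"slide": [0, 0, 0], "roll": 0}, {"slide": [0, 0, 0], "roll": 0}]}}

```text
t: 16.75
eef_pos: [575.7, 194.5, 118.4]
tcp_rot: [-3.141, 0.0, 0.863]
ft_force: [-3.1, 3.6, 0.7]
opening: 0.144
grip_force: 29.9
```

>>> {"op": "step_arm", "data": {"increments": [{"slide": [-0.0002, 0.0002, -0.0006], "roll": 0.1}, {"slide": [-0.0004, 0.0004, -0.0012], "roll": 0.2}, {"slide": [-0.0006, 0.0005, -0.0018], "roll": 0.3}, {"slide": [-0.0008, 0.0006, -0.0024], "roll": 0.4}, {"slide": [-0.001, 0.0008, -0.003], "roll": 0.5}]}}

```text
t: 17.38
eef_pos: [575.9, 193.3, 121.3]
tcp_rot: [-3.141, -0.0, 0.361]
ft_force: [-2.5, 4.5, -0.9]
opening: 0.146
grip_force: 30.0
```

>>> {"op": "step_arm", "data": {"increments": [{"slide": [0, 0.0002, -0.0006], "roll": 0.1}, {"slide": [0, 0.0005, -0.0012], "roll": 0.2}, {"slide": [0, 0.0007, -0.0018], "roll": 0.3}, {"slide": [0, 0.001, -0.0024], "roll": 0.4}, {"slide": [0, 0.0012, -0.003], "roll": 0.5}]}}

```text
t: 18.0
eef_pos: [576.0, 192.2, 124.2]
tcp_rot: [-3.141, 0.001, -0.139]
ft_force: [-3.4, 5.0, -0.5]
opening: 0.143
grip_force: 30.0
```

>>> {"op": "step_arm", "data": {"increments": [{"slide": [0, 0.0002, -0.0005], "roll": 0.1}, {"slide": [0, 0.0002, -0.0005], "roll": 0.1}]}}

```text
t: 18.25
eef_pos: [575.9, 191.9, 124.8]
tcp_rot: [-3.141, 0.001, -0.238]
ft_force: [-3.5, 2.0, -0.1]
opening: 0.145
grip_force: 30.0
```

```bash
cat > s.py <<'E'
from h import *
np.set_printoptions(precision=1,suppress=True)
for n in ['scene','side']:
    c=cam(n);P=cloud(c).reshape(-1,3);C=c['color'].reshape(-1,3).astype(int);ok=~np.isnan(P[:,0])
    m=ok&(abs(P[:,0]-621)<110)&(abs(P[:,1]-12)<140)&(P[:,2]>100)&(P[:,2]<126)&(C[:,0]-C[:,2]>40)
    A=np.c_[P[m][:,:2],np.ones(m.sum())];s=np.linalg.lstsq(A,P[m][:,2],rcond=None)[0];print(n,'plane',s[:2]*1000,m.sum())
E
python3 s.py
```

```text
scene plane [-12.3  -1.6] 3683
side plane [  8.9 -10.6] 1515
```

>>> {"op": "step_arm", "data": {"increments": [{"slide": [0, 0, 0], "roll": 0}, {"slide": [0, 0, 0], "roll": 0}, {"slide": [0, 0, 0], "roll": 0}, {"slide": [0, 0, 0], "roll": 0}], "fingers": 0.5}}

```text
t: 18.85
eef_pos: [576.5, 191.4, 124.9]
tcp_rot: [3.142, -0.0, -0.237]
ft_force: [-0.4, -0.2, 0.1]
opening: 0.484
grip_force: 0.0
```

>>> {"op": "step_arm", "data": {"increments": [{"slide": [0, 0, -0.02], "roll": 0}, {"slide": [0, 0, -0.06], "roll": 0}, {"slide": [0, 0, -0.1], "roll": 0}, {"slide": [0, 0, -0.125], "roll": 0}, {"slide": [0, 0, -0.125], "roll": 0}]}}

```text
t: 19.48
eef_pos: [577.0, 191.6, 251.6]
tcp_rot: [-3.14, -0.003, -0.236]
ft_force: [0.1, -0.8, 0.4]
opening: 0.497
grip_force: 0.0
```

```bash
python3 g.py 620.5 12 250 0.087
python3 - <<'E'
from h import *
c=cam('wrist')
for x in (-90,0,90): print(proj(c,[620.5-.087*x,12+x,149]))
E
```

```text
t 19.48 pos [577.  191.6 251.6] rot [-3.14e+00 -3.00e-03 -2.36e-01] F [ 0.1 -0.8  0.4] open 0.497
slide [0.0843 0.1644 0.0016] roll -0.323 tilt [-0.001 -0.003] rows 2.9565846039180115 1.7293842475900338
[653.80124418  45.47628575]
[510.59240829  93.81430903]
[382.01910452 136.91512911]
```

>>> {"op": "step_arm", "data": {"increments": [{"slide": [0.02, 0.06, 0], "roll": -0.15}, {"slide": [0.04, 0.11, 0], "roll": -0.32}, {"slide": [0.06, 0.11, 0], "roll": -0.32}, {"slide": [0.06, 0.11, 0], "roll": -0.32}, {"slide": [0.06, 0.11, 0], "roll": -0.32}]}}

```text
t: 20.15
eef_pos: [608.3, 71.0, 248.8]
tcp_rot: [-3.141, 0.002, 0.084]
ft_force: [-0.1, 0.6, 0.4]
opening: 0.499
grip_force: 0.0
```

>>> {"op": "step_arm", "data": {"increments": [{"slide": [0, 0, 0], "roll": 0}, {"slide": [0, 0, 0], "roll": 0}, {"slide": [0, 0, 0], "roll": 0}]}}

```text
t: 20.52
eef_pos: [608.9, 70.8, 250.0]
tcp_rot: [3.142, -0.0, 0.084]
ft_force: [-0.2, 0.8, -0.1]
opening: 0.497
grip_force: 0.0
```

```bash
cat > bub.py <<'E'
import sys
from h import *
np.set_printoptions(precision=1,suppress=True)
c=cam('wrist');col=c['color'];print('t',state()['t'])
e=np.array([-.087,.996]);o=np.array([620.5,12])
# rectified strip along the level: 2 px per mm
L=np.arange(-95,95.01,.25);N=np.arange(-16,16.01,.25)
pts=np.array([[proj(c,[*(o+l*e+k*np.array([e[1],-e[0]])),149]) for l in L] for k in N]).astype(np.float32)
im=cv2.remap(col,pts[...,0],pts[...,1],cv2.INTER_LINEAR)
hsv=cv2.cvtColor(im,cv2.COLOR_RGB2HSV)
y=(hsv[...,0]>22)&(hsv[...,0]<50)&(hsv[...,1]>110)&(hsv[...,2]>60)
f=y.sum(0);k=L[f>15];print('vial',k.min(),k.max(),'rows',N[y.sum(1)>30][[0,-1]])
r=N[y.sum(1)>30];mid=im[(N>r[0]+4)&(N<r[-1]-4)]
g=mid.astype(int).mean(0);sel=(L>k.min()-2)&(L<k.max()+2)
dark=mid.max(2).mean(0);bl=g[:,2]
for l,d,b in zip(L[sel][::4],dark[sel][::4],bl[sel][::4]): print(f'{l:.0f}:{d:.0f}/{b:.0f}',end=' ')
save(sys.argv[1],cv2.resize(im[:, (L>-50)&(L<50)],(800,256)))
E
python3 bub.py b1.png
```

```text
t 20.575
vial -40.5 30.25 rows [-9.  8.]
-42:187/175 -41:112/103 -40:138/68 -39:175/76 -38:176/78 -37:175/78 -36:175/78 -35:175/78 -34:176/79 -33:176/79 -32:176/78 -31:176/78 -30:176/79 -29:176/79 -28:176/79 -27:176/79 -26:177/79 -25:177/79 -24:177/79 -23:177/79 -22:178/80 -21:177/79 -20:178/80 -19:181/81 -18:129/64 -17:57/45 -16:131/61 -15:179/78 -14:180/91 -13:194/138 -12:205/167 -11:213/180 -10:218/186 -9:206/175 -8:181/153 -7:178/151 -6:178/151 -5:180/152 -4:180/153 -3:179/152 -2:179/151 -1:180/153 -0:177/148 1:164/128 2:144/87 3:137/59 4:137/59 5:139/60 6:138/59 7:90/45 8:49/34 9:120/53 10:140/60 11:138/60 12:138/60 13:137/60 14:138/60 15:137/60 16:137/60 17:138/60 18:137/59 19:138/60 20:138/60 21:137/59 22:138/60 23:138/60 24:137/60 25:138/60 26:138/60 27:138/60 28:138/60 29:138/59 30:138/58 31:131/92 32:146/135
```

View pics/b1.png

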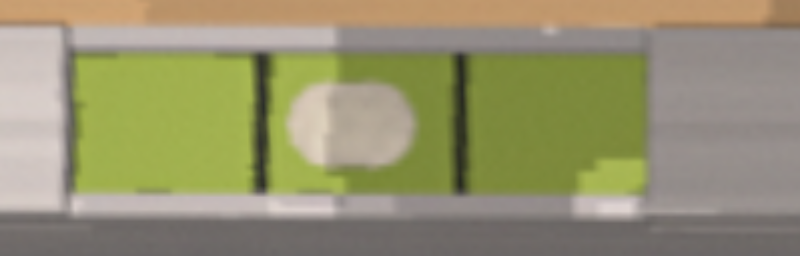

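The strip shows vial lines at -17 and +7.9 mm and the bubble from -14.0 to 1.6 mm. It sits about 1.5 mm off the middle, wholly between the lines. Now I press with open fingers straddling the vial.

```bash
python3 g.py 620.5 8.5 175 0.087
```

```text
t 20.57 pos [608.9  70.7 250. ] rot [ 3.141 -0.     0.084] F [ 0.3 -1.3  0.9] open 0.497
slide [0.0063 0.063  0.075 ] roll -0.003 tilt [ 0. -0.] rows 1.5705839030768578 0.016375136212001866
```

>>> {"op": "step_arm", "data": {"increments": [{"slide": [0.003, 0.03, 0], "roll": -0.003}, {"slide": [0.006, 0.063, 0.01], "roll": -0.003}, {"slide": [0.006, 0.063, 0.03], "roll": -0.003}, {"slide": [0.006, 0.063, 0.05], "roll": -0.003}, {"slide": [0.006, 0.063, 0.06], "roll": -0.003}], "fingers": 1}}

```text
t: 21.2
eef_pos: [620.0, 8.2, 189.0]
tcp_rot: [-3.141, 0.001, 0.086]
ft_force: [-0.6, -0.6, 0.3]
opening: 0.961
grip_force: 0.0
```

>>> {"op": "step_arm", "data": {"increments": [{"slide": [0, 0, 0.01], "roll": 0}, {"slide": [0, 0, 0.015], "roll": 0}, {"slide": [0, 0, 0.02], "roll": 0}, {"slide": [0, 0, 0.025], "roll": 0}, {"slide": [0, 0, 0.03], "roll": 0}]}}

```text
t: 21.82
eef_pos: [620.3, 8.2, 159.8]
tcp_rot: [3.141, -0.0, 0.087]
ft_force: [0.3, 0.5, -1.0]
opening: 0.995
grip_force: 0.0
```

```bash
python3 g.py 620.5 8.5 151 0.087; python3 bub.py b2.png
```

```text
t 21.82 pos [620.3   8.2 159.8] rot [ 3.141 -0.     0.087] F [ 0.3  0.5 -1. ] open 0.995
slide [ 0.0002 -0.0003  0.0088] roll -0.0 tilt [ 0. -0.] rows 0.1404309664890219 0.0024715406802776727
t 21.875
vial -40.75 30.25 rows [-8.8  8. ]
-42:140/131 -42:109/103 -40:120/58 -40:141/62 -38:137/60 -38:139/61 -36:138/60 -36:124/53 -34:123/53 -34:123/53 -32:123/53 -32:123/53 -30:123/53 -30:123/53 -28:123/53 -28:123/53 -26:124/54 -26:123/53 -24:123/53 -24:123/53 -22:123/53 -22:123/53 -20:123/53 -20:125/54 -18:94/44 -18:28/27 -16:108/48 -16:124/53 -14:124/58 -14:142/103 -12:153/126 -12:157/133 -10:162/138 -10:163/138 -8:162/137 -8:160/136 -6:161/136 -6:162/137 -4:163/138 -4:162/137 -2:161/136 -2:161/136 -0:160/134 0:149/117 2:128/74 2:123/52 4:123/53 4:123/53 6:126/54 6:72/37 8:43/31 8:116/50 10:124/53 10:123/52 12:123/53 12:123/53 14:123/53 14:123/53 16:123/53 16:123/53 18:123/53 18:123/53 20:123/53 20:123/53 22:123/53 22:123/53 24:122/52 24:123/53 26:123/53 26:123/53 28:123/53 28:123/53 30:123/52 30:103/73 32:123/116
```

>>> {"op": "step_arm", "data": {"increments": [{"slide": [0, 0, 0.003], "roll": 0}, {"slide": [0, 0, 0.006], "roll": 0}, {"slide": [0, 0, 0.007], "roll": 0}, {"slide": [0, 0, 0.008], "roll": 0}]}}

```text
t: 22.38
eef_pos: [620.3, 8.2, 151.9]
tcp_rot: [3.141, -0.0, 0.087]
ft_force: [0.7, -0.6, -0.1]
opening: 0.998
grip_force: 0.0
```

>>> {"op": "step_arm", "data": {"increments": [{"slide": [0, 0, 0.0007], "roll": 0}, {"slide": [0, 0, 0.0014], "roll": 0}, {"slide": [0, 0, 0.0014], "roll": 0}]}}

```text
t: 22.75
eef_pos: [620.3, 8.2, 150.5]
tcp_rot: [3.142, 0.0, 0.087]
ft_force: [-0.2, -0.0, -0.6]
opening: 0.999
grip_force: 0.0
```

>>> {"op": "step_arm", "data": {"increments": [{"slide": [0, 0, 0.0005], "roll": 0}, {"slide": [0, 0, 0.001], "roll": 0}, {"slide": [0, 0, 0.001], "roll": 0}]}}

```text
t: 23.12
eef_pos: [620.2, 8.2, 149.5]
tcp_rot: [3.142, 0.0, 0.087]
ft_force: [1.4, 1.0, 0.2]
opening: 1.0
grip_force: 0.0
```

>>> {"op": "step_arm", "data": {"increments": [{"slide": [0, 0, 0.0005], "roll": 0}, {"slide": [0, 0, 0.001], "roll": 0}, {"slide": [0, 0, 0.001], "roll": 0}]}}

```text
t: 23.5
eef_pos: [620.4, 8.2, 149.1]
tcp_rot: [3.141, -0.001, 0.087]
ft_force: [-1.8, -0.6, 6.4]
opening: 1.002
grip_force: 2.8
```

>>> {"op": "step_arm", "data": {"increments": [{"slide": [0, 0, 0.0002], "roll": 0}, {"slide": [0, 0, 0.0004], "roll": 0}, {"slide": [0, 0, 0.0004], "roll": 0}, {"slide": [0, 0, 0.0004], "roll": 0}]}}

```text
t: 24.0
eef_pos: [620.4, 8.2, 149.1]
tcp_rot: [3.141, -0.001, 0.087]
ft_force: [-3.3, 0.8, 7.7]
opening: 1.003
grip_force: 4.4
```

>>> {"op": "step_arm", "data": {"increments": [{"slide": [0, 0, 0], "roll": 0}, {"slide": [0, 0, 0], "roll": 0}, {"slide": [0, 0, 0], "roll": 0}, {"slide": [0, 0, 0], "roll": 0}, {"slide": [0, 0, 0], "roll": 0}]}}

```text
t: 24.62
eef_pos: [620.4, 8.2, 149.1]
tcp_rot: [3.141, -0.001, 0.087]
ft_force: [-2.8, 0.4, 8.4]
opening: 0.994
grip_force: 4.3
```

```bash
python3 bub.py b3.png|tr ' ' '\n'|awk 'NR<9||/^-1[0-9]:|^-?[0-9]:/'|tr '\n' ' '; python3 -c "
from h import *
for i in range(4): cam('side'); print(state()['ft_force'],state()['t'])"
```

```text
t 24.675 vial -40.5 30.25 rows [-8.5  -19:126/54 -18:77/39 -17:38/30 -16:122/52 -15:125/53 -14:126/66 -13:149/115 -12:156/131 -11:161/136 -10:165/139 -9:164/139 -8:163/138 -7:162/137 -6:162/137 -5:164/138 -4:164/139 -3:163/138 -2:162/137 -1:163/138 -0:160/133 1:148/111 2:126/63 3:124/53 4:124/54 5:125/54 6:122/52 7:52/32 8:60/34 9:127/54 [-3.31953195  0.70676344  8.76324079] 24.725
[-2.62742313  1.02371266  8.73751872] 24.775
[-2.08418292  1.3464426   9.37111401] 24.825
[-2.43486346  1.319479    9.07058597] 24.875
```

View pics/b3.png

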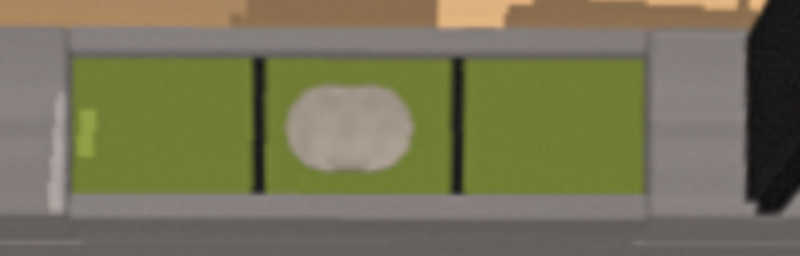

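Bubble at (350,128) lies well between the lines at 258 and 457. Force is about 9 N, so a last small increment.

>>> {"op": "step_arm", "data": {"increments": [{"slide": [0, 0, 0.0002], "roll": 0}, {"slide": [0, 0, 0.0002], "roll": 0}, {"slide": [0, 0, 0.0002], "roll": 0}, {"slide": [0, 0, 0.0002], "roll": 0}]}}

```text
t: 25.38
eef_pos: [620.4, 8.2, 149.1]
tcp_rot: [3.141, -0.001, 0.087]
ft_force: [-2.8, 1.2, 9.8]
opening: 1.003
grip_force: 5.1
```

Run:
```python
from h import *
a=.087;ex=np.array([np.cos(a),np.sin(a)]);ey=np.array([-ex[1],ex[0]]);o=np.array([621,12.4])
c=cam('side');W=cloud(c).reshape(-1,3);W=W[~np.isnan(W[:,0])]
u=(W[:,:2]-o)@ex;v=(W[:,:2]-o)@ey
m=(W[:,2]>30)&(W[:,2]<85)&(abs(v)<105)&(u>-190)&(u<-80);print('front u',np.percentile(u[m],[1,10,50]),m.sum())
f=[]
for i in range(5): cam('side');f.append(state()['ft_force'][2])
print(f,state()['t'])
```

```text
front u [-91.87056906 -91.60593254 -91.2720325 ] 240
[np.float64(10.142948891481115), np.float64(10.4457179526182), np.float64(9.846070845457827), np.float64(9.672662351346398), np.float64(10.362318147822265)] 25.675
```

The drawer front is at -92 mm, which is fully shut, and the press is steady at about 10 N. Handing in.

```bash
python3 -c "
from cell import env
print(env.job_done())"
```

```text
the job is handed in; nothing more can be done
None
```

I handed the job in at about 26 s: the drawer is fully shut, the level lies across the middle of the cabinet top with its bubble about 1.5 mm off centre and between the lines, the T-handle is released, and the arm is still pressing the level at about 10 N.

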